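# Change the cell sorter over to the empty tray

### The arm

A 6-joint arm with a two-finger parallel gripper is mounted at the origin on the work surface. World frame = base frame: x ahead of the robot, y to its left, z up, the work surface at z = 0. Lengths are in m, angles in rad, forces in N, time in s.
With the tool pointing down it reaches from about 0.275 to 0.725 m from the base axis. Payload 15.9 kg.
Tool frame: the origin (TCP) lies at the very end of the fingers, on their centre line; the grasp point (between the pads) lies 19 mm behind it (bot.grip_depth is the z of the grasp point in the tool frame, in m); z points along the fingers, y is the line along which they close (so a half turn about z gives the same grasp; the last joint's range is limited). The gripper opens to 85 mm and grips with 20 to 120 N. Pads are 22 mm wide; open, the fingers measure 114 mm over their backs; the gripper's body (76 mm by 85 mm) begins 54 mm behind the grasp point. The pads swing forward as they close: fully open they stand 13 mm farther back than shut.
Start: joints at [-1.242, 0.213, -0.034, 1.323, 0, 1.571], TCP at [0.161, -0.473, 0.231] pointing down, gripper open.
Joint ranges: [-2.98, 2.98], [-0.74, 1.72], [-1.14, 1.35], [-2.1, 2.04], [-1.57, 1.44], [-3.14, 3.14]. Speed limits (rad/s): [1.89, 1.89, 2.39, 2.57, 3.14, 3.14].

### API

Orientations are given as [roll, pitch, yaw] about the fixed x, y, z axes, in that order (R = Rz(yaw) Ry(pitch) Rx(roll)).
In Python, from bench import bot gives the robot as it stands.
- The arm moves only by the shell command python3 -m inch 'ROWS'. ROWS is JSON, a list that holds one entry, the list of rows, each a list of 5 numbers: the opening, from 0 (shut) to 1 (fully open), then the shift along the tool's x, y, z in units of 15 cm (1.0 is 15 cm), then the turn about the tool's z in units of pi rad (1.0 is pi rad). A call has 1 to 10 rows; each row shifts and turns the commanded pose from where the row before left it, along the tool's axes as they then stand; what a row does not reach is not made up. A row lasts 1/8 s, in which the tool goes at most 62.5 mm and 10.7 degrees, less where a joint would pass 70% of its speed; a pose out of reach is approached as far as the arm can. A call with a number of a shift or a turn outside -1 to 1 is refused whole. A call with a gripper value outside its range is refused whole. The fingers move at their own pace and stop on an object; the grip force is fixed at half the most. Time passes only in rows, so rows that do not move let the fingers close. It gives the time, the measured TCP pose, the force, the opening and the grip force at its end, in the units of the state.
- bot.get_obs(): the state, without advancing time (a new reading comes with each control period).
- bot.get_image(name): name is "scene" or "top" or "wrist"; returns (picture, depth): 420x560x3 uint8, red, green, blue; 420x560 float32, m along the optical axis (not along the pixel's ray), 0 where there is no reading.
- bot.camera_params(name): a dict with "camera_matrix" (3x3 intrinsics, pixels), "k1" (the pictures are not rectified: a ray, as slopes to the right and down, at radius r is drawn at 1 + k1 r^2 times it, then the intrinsics apply), "rvec" (rotation vector, rad) and "tvec" (3), from world to camera coordinates, as OpenCV has them. Camera axes: x right, y down, z forward; pixel columns grow to the right and rows downward; lengths in m; the calibration is good to about 2 mm. A picture is of the moment at which its call begins: read the wrist's pose just before it. camera_params takes no time and is no camera call; for the wrist camera it gives the pose at the moment of the call.
- bot.job_done(): hands the job in; it is judged then, once.
The state is a dict: "clock": time; "joint_positions": joint angles; "qd": joint speeds; "effort": joint torques, N m; "tcp_pos": TCP position; "eef_rot": TCP orientation; "contact_force": force on the tool from outside, world axes, zero at the start; "torque": the same for the moment, N m; "gripper_width": finger opening in m; "grip_force": force on a finger pad.
Only numpy, scipy, OpenCV 4.12 (cv2) and the standard library are available. Lean on these libraries where they do the work, as an engineer would, in place of code of your own. Each camera call takes 0.05 s, during which the arm holds its last target. There are 200 camera calls.

### The job

The tray under the left-hand outlet of the cell sorter is full and the blue cells are backed up on to the gate and into the magazine above it. Push the empty black tray fully home into its bay under the right-hand outlet, up against the back stop, and then press down the raised right-hand yellow pad of the seesaw gate until it rocks fully over and stays there, so that all four waiting cells roll down the right-hand chute into that tray. Only push and press with the fingertips: do not touch the cells or lift the tray, leave the cells in the left-hand chute where they are and do not disturb the other things on the bench.

Things in the scene. Friction and masses are not known exactly. Their poses are not given: they have to be found in the camera images.
- sorter: fixed aluminium gravity cell sorter, 550 mm wide (y). Origin on the table under the gate pivot; x away from the robot, y to the left as the robot sees it. Clear front plate: front face x = -41 mm, |y| < 80, top z = 118. Magazine over the gate: |y| < 21, top z = 222. Chutes to left and right end at lips |y| = 117, z = 54, their sides below z = 95. The left bay holds a tray heaped with cells, fixed
- gate (a joint): the white seesaw gate, pivot along the sorter's x, 84 mm above the table: 0 = left end down (as at the start), 0.80 = right end down on its stop, feeding the right chute. Over-centre (brass weight on a mast behind): past the middle, 0.40, it falls to that side and stays. Pressing the raised pad takes only 1 or 2 N
- pad_right (a point): centre of the top face of the right-hand yellow finger pad on the gate's rocker bar, in front of the clear plate: pad 34 mm (x) by 36 mm (y). In the sorter's frame at x = -66, y = -87, z = 149 mm when raised (gate at 0), x = -66, y = -107, z = 67 when fully down. Nothing stands above it; the magazine is over 40 mm to its left
- pad_left (a point): the same point of the left-hand pad (down at the start, raised when the gate is over)
- tray: the empty open black plastic tray, 100 mm (x) by 144 mm (y) by 42 mm high, walls 3 mm, about 250 g. Origin at the centre of its underside; its front wall (paper label, towards the robot) at x = -50 mm. It stands on the table 120 to 158 mm short of its home, within 5 mm of being in line, up to 4 degrees askew
- bay_right (a point): point on the table where the tray's origin is when the tray is fully home: sorter x = 0, y = -191 mm, axes as the sorter's. Two guide rails (12 mm high, 3 mm play each side, flared mouths starting 65 mm in front of this point) lead the tray in along the sorter's +x to a 20 mm high back stop
- cell1: centre of one of the four waiting cells (on the gate): a blue cylinder 32 mm in diameter, 70 mm long, 140 g, lying with its axis along the sorter's x, free to roll (its orientation turns as it rolls)
- cell2: centre of one of the four waiting cells (lowest in the magazine): a blue cylinder 32 mm in diameter, 70 mm long, 140 g, lying with its axis along the sorter's x, free to roll (its orientation turns as it rolls)
- cell3: centre of one of the four waiting cells (second in the magazine): a blue cylinder 32 mm in diameter, 70 mm long, 140 g, lying with its axis along the sorter's x, free to roll (its orientation turns as it rolls)
- cell4: centre of one of the four waiting cells (top one in the magazine): a blue cylinder 32 mm in diameter, 70 mm long, 140 g, lying with its axis along the sorter's x, free to roll (its orientation turns as it rolls)
- held1: centre of the lowest of the three blue cells that stand in the left-hand chute; they stay there
- held2: centre of the middle one of these three cells
- held3: centre of the uppermost of these three cells, next to the gate
- third_hand: bystander: third-hand stand with magnifier, black iron base 75 x 110 mm, 200 mm high; origin under its base
- spool: bystander: red solder spool, 62 mm in diameter, 50 mm high, standing in front of the sorter, left of the middle; origin under it
- spare_cell: bystander: green cell standing on end in front of the sorter, 32 mm in diameter, 70 mm high; origin under it
- cutters: bystander: side cutters with orange handles, 165 mm long, 12 mm high, lying in front of the full tray; origin near the joint
- multimeter: bystander: yellow multimeter, 80 x 165 x 45 mm, lying behind the sorter; origin under it
- iron_stand: bystander: soldering iron in its stand, base 100 x 160 mm, 160 mm high, at the right-hand side; origin under the base
Things that resemble listed ones, but are neither listed nor needed, are in the scene too. What is shaped like the tray but turquoise is not meant. What is shaped like the held3 but pink is not meant.

How it is judged:
By the outcome, as a careful person would: the job done as asked, in the order asked, and still so for the second after the job is handed in, with the robot touching nothing.
It also fails if it takes over 50 s, if anything falls off the work surface, if the arm or the gripper's body presses on something with over 40 N, if the wrist force passes 120 N, or if a joint passes its speed limit or range.

## Working session

There is one attempt and no reset: what is moved stays moved. The work goes in short steps, Python scripts to look and compute and a shell command to move; the robot and the scene stay as the last step left them, time stands still between calls to the robot, and variables do not carry over. Pictures are saved under pics/ and viewed, at most 10 in all, crops included, and the job is handed in when it is done.

```bash
mkdir -p pics; ls; cat > h.py <<'E'
import numpy as np, cv2
from bench import bot
def snap(n):
    P=bot.camera_params(n); im,d=bot.get_image(n); return im,d,P
def cloud(d,P):
    K=np.array(P["camera_matrix"]);k=P["k1"]
    k=float(np.ravel(k)[0])
    v,u=np.mgrid[0:d.shape[0],0:d.shape[1]]
    uv=np.stack([u.ravel(),v.ravel()],1).astype(float)
    n=cv2.undistortPoints(uv[:,None],K,np.array([k,0,0,0.]))[:,0]
    R=cv2.Rodrigues(np.array(P["rvec"],float))[0];t=np.array(P["tvec"],float).ravel()
    c=np.c_[n,np.ones(len(n))]*d.ravel()[:,None]
    return ((c-t)@R).reshape(d.shape+(3,))
def onplane(uv,P,z):
    K=np.array(P["camera_matrix"]);k=float(np.ravel(P["k1"])[0])
    n=cv2.undistortPoints(np.array(uv,float).reshape(-1,1,2),K,np.array([k,0,0,0.]))[:,0]
    R=cv2.Rodrigues(np.array(P["rvec"],float))[0];t=np.array(P["tvec"],float).ravel()
    C=-R.T@t; D=np.c_[n,np.ones(len(n))]@R
    return C+D*((z-C[2])/D[:,2])[:,None]
E
python3 - <<'E'
from h import *
o=bot.get_obs();print(o)
for n in("scene","top"):
    im,d,P=snap(n);np.savez(f"{n}0.npz",im=im,d=d,**{k:np.array(v) for k,v in P.items()})
    cv2.imwrite(f"pics/{n}0.png",im[...,::-1]);R=cv2.Rodrigues(np.array(P["rvec"],float))[0];print(n,P,-R.T@np.ravel(P["tvec"]))
E
```

```text
pics
{'clock': 0.0, 'joint_positions': array([-1.24198056e+00,  2.13341409e-01, -3.50568187e-02,  1.32351673e+00,
       -1.58642452e-06,  1.57080976e+00]), 'qd': array([ 0.00158071, -0.00039047,  0.00041225, -0.00051799,  0.00011369,
       -0.00082951]), 'effort': array([ 1.42677280e-03, -6.86153769e+01,  4.87123919e+01,  1.74014719e-02,
       -1.15448479e-04,  7.70904023e-06]), 'tcp_pos': array([ 0.16134843, -0.47288366,  0.23082444]), 'eef_rot': array([-3.14047403e+00,  1.60145387e-06,  3.28802328e-01]), 'contact_force': array([ 0.22767215, -0.73976578,  0.33631253]), 'torque': array([ 0.01749693, -0.03509703,  0.01404725]), 'grip_force': 0.0, 'gripper_width': 0.08508663894974748}
scene {'camera_matrix': array([[494.39161343,   0.        , 285.85891941],
       [  0.        , 494.39161343, 204.92179002],
       [  0.        ,   0.        ,   1.        ]]), 'k1': 0.030135656098678094, 'rvec': array([ 1.46656022,  2.34530085, -0.66002689]), 'tvec': array([ 0.23204155, -0.36802053,  1.79290439])} [1.23590183 0.3288758  1.32972777]
top {'camera_matrix': array([[534.01800145,   0.        , 273.54461451],
       [  0.        , 534.01800145, 212.62914985],
       [  0.        ,   0.        ,   1.        ]]), 'k1': -0.06499182858672321, 'rvec': array([ 2.15302225, -2.08960864,  0.22127844]), 'tvec': array([-0.02666945,  0.57898404,  1.78892753])} [0.21575032 0.00309012 1.8680572 ]
```

View pics/scene0.png

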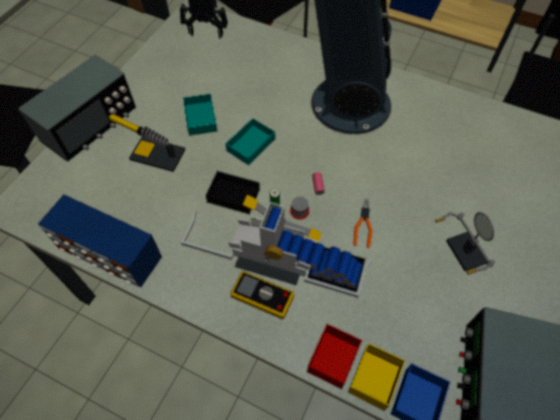

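View pics/top0.png

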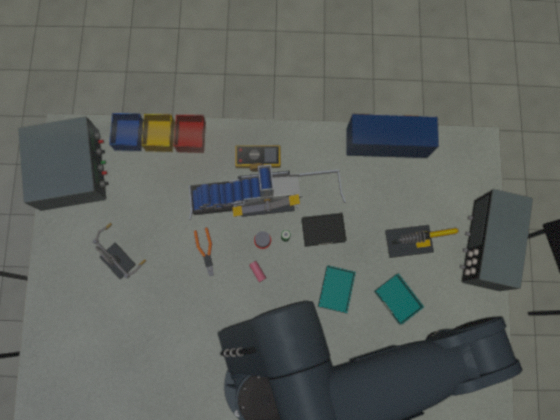

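The scene view shows the black tray at about (233,191), the sorter at about (280,240) and the two yellow pads at (250,202) and (314,234). In the top view the black tray is at (324,229), the right pad at (294,200), the left pad at (238,211) and the bay rails at about (325,185). The tray candidates in the top view are black at (324,229) and turquoise at (337,289) and (399,299). The black one fits because it is empty, black and in front of the bay. I'll measure it and confirm with a crop.

```bash
python3 - <<'E'
from h import *
for n,box in(("top",(180,130,360,260)),("scene",(170,150,390,310))):
    z=np.load(f"{n}0.npz");im,d=z["im"],z["d"];P={k:z[k] for k in("camera_matrix","k1","rvec","tvec")}
    X=cloud(d,P);hsv=cv2.cvtColor(im,cv2.COLOR_RGB2HSV)
    x0,y0,x1,y1=box
    print(n)
    for nm,m in(("yellow",cv2.inRange(hsv,(18,140,100),(32,255,255))),("black",cv2.inRange(hsv,(0,0,0),(179,255,45))),("green",cv2.inRange(hsv,(40,60,30),(80,255,255))),("red",cv2.inRange(hsv,(0,150,60),(8,255,255)))):
        q=np.zeros_like(m);q[y0:y1,x0:x1]=m[y0:y1,x0:x1]
        N,L,S,C=cv2.connectedComponentsWithStats(q)
        for i in range(1,N):
            if S[i,4]<20: continue
            p=X[L==i];p=p[np.isfinite(p).all(1)]
            print(nm,C[i].round(1),S[i,4],"med",np.median(p,0).round(4),"zrange",np.percentile(p[:,2],[2,50,98]).round(3))
            if nm=="black" and S[i,4]>400:
                pts=np.argwhere(L==i)[:,::-1].astype(np.float32)
                w=onplane(pts,P,0.042);r=cv2.minAreaRect((w[:,:2]*1000).astype(np.float32));print("  rect@42mm",r)
    # long edge of clear things: points by height
    crop=im[y0:y1,x0:x1];cv2.imwrite(f"pics/{n}c.png",cv2.resize(crop[...,::-1],None,fx=3.6 if n=="scene" else 4.4,fy=3.6 if n=="scene" else 4.4,interpolation=cv2.INTER_CUBIC))
E
```

```text
top
yellow [277.2 160.4] 31 med [ 0.7628 -0.0226  0.0312] zrange [0.022 0.031 0.04 ]
yellow [244.6 164.6] 21 med [0.7565 0.0975 0.0311] zrange [0.025 0.031 0.04 ]
yellow [293.8 199.5] 86 med [ 0.6076 -0.0748  0.1479] zrange [0.138 0.148 0.158]
yellow [237.  210.6] 74 med [0.5802 0.1165 0.0678] zrange [0.057 0.068 0.079]
black [318.3 217.4] 23 med [ 0.5774 -0.1675  0.0051] zrange [-0.004  0.005  0.016]
black [331.8 231.5] 196 med [ 0.5278 -0.2226  0.0026] zrange [-0.01   0.003  0.029]
red [185.6 143.1] 62 med [0.8402 0.3186 0.0035] zrange [-0.008  0.004  0.071]
scene
yellow [250.4 202. ] 132 med [ 0.6105 -0.0744  0.1491] zrange [0.14  0.149 0.157]
yellow [314.6 234.2] 106 med [0.5824 0.1161 0.0673] zrange [0.055 0.067 0.077]
yellow [275.1 249.3] 44 med [0.7187 0.0578 0.1642] zrange [0.155 0.164 0.17 ]
yellow [247.3 296.5] 163 med [0.8319 0.0185 0.0331] zrange [0.027 0.033 0.04 ]
yellow [289.1 300.7] 69 med [0.7839 0.1315 0.0311] zrange [0.019 0.031 0.037]
black [174.5 157.7] 183 med [ 0.4995 -0.4245  0.0175] zrange [0.009 0.017 0.051]
black [239.1 155.7] 59 med [ 0.4001 -0.2358  0.022
[... 375 characters left out ...]
.036]
black [359.8 259.5] 31 med [0.581  0.2621 0.0297] zrange [0.014 0.03  0.043]
black [267.3 270. ] 597 med [0.7202 0.031  0.0094] zrange [0.003 0.009 0.015]
  rect@42mm ((733.1344604492188, 36.57862854003906), (30.243371963500977, 175.985595703125), 8.163809776306152)
black [332.7 279.9] 322 med [0.6771 0.2146 0.0373] zrange [0.005 0.037 0.072]
black [266.3 294.6] 541 med [0.798  0.0778 0.0357] zrange [0.03  0.036 0.042]
  rect@42mm ((797.9944458007812, 54.88317108154297), (59.130069732666016, 142.43870544433594), 2.078050374984741)
green [274.9 199.2] 73 med [ 0.5169 -0.0428  0.0527] zrange [0.02  0.053 0.222]
red [298.9 215.1] 43 med [0.514  0.0381 0.0061] zrange [-0.001  0.006  0.017]
```

View pics/topc.png

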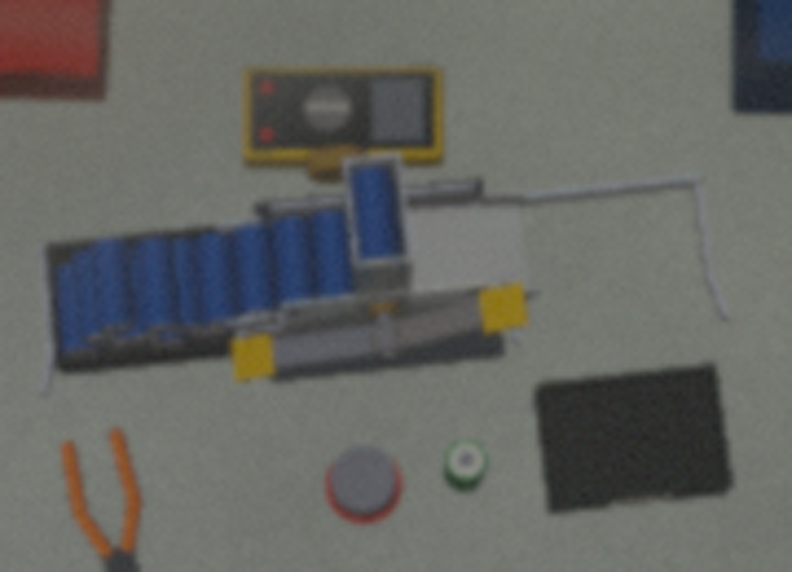

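View pics/scenec.png

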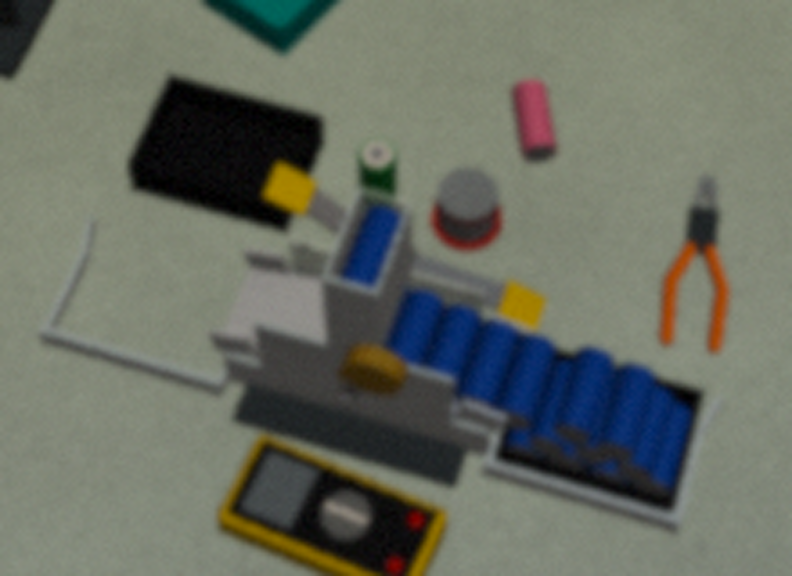

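The crops show the black tray with top-crop corners (537,385), (715,365), (732,490) and (550,510). The right pad is raised at (503,307), and the bay's back stop and outer rail meet at the corner (700,180). It is the only black tray and it stands in front of the open bay, so it is the one meant. The green cell at (465,462) and the spool at (363,483) stand to its left. Next I'll fit the tray rim in both views and the back stop line.

```bash
python3 - <<'E'
from h import *
R_=np.array([.609,-.0746]);L_=np.array([.5813,.1163])
ey=(L_-R_)/np.linalg.norm(L_-R_);ex=np.array([ey[1],-ey[0]])
O=R_+.066*ex+.087*ey;bay=O-.191*ey
print("yaw",np.degrees(np.arctan2(ex[1],ex[0])),"O",O,"bay",bay, "padlen",np.linalg.norm(L_-R_))
np.savez("sorter.npz",ex=ex,ey=ey,O=O,bay=bay)
for n,c in(("top",(324,229)),("scene",(233,191))):
    z=np.load(f"{n}0.npz");im,d=z["im"],z["d"];P={k:z[k] for k in("camera_matrix","k1","rvec","tvec")}
    X=cloud(d,P);g=cv2.GaussianBlur(im,(3,3),0).max(2)
    m=(g<78).astype(np.uint8)
    if n=="scene": m[cv2.inRange(cv2.cvtColor(im,cv2.COLOR_RGB2HSV),(15,100,60),(35,255,255))>0]=0
    N,L=cv2.connectedComponents(m);q=(L==L[c[1],c[0]]).astype(np.uint8)
    cs=cv2.findContours(q,cv2.RETR_EXTERNAL,cv2.CHAIN_APPROX_NONE)[0];k=max(cs,key=len)[:,0].astype(float)
    h=.042 if n=="top" else .042
    w=onplane(k,P,h)[:,:2]
    r=cv2.minAreaRect((w*1000).astype(np.float32));print(n,q.sum(),r)
    ap=cv2.approxPolyDP(k.astype(np.int32)[:,None],4,True)[:,0];print(" corners px",ap.tolist(),"@42",(onplane(ap,P,.042)[:,:2]*1000).round().tolist(),"@0",(onplane(ap,P,0)[:,:2]*1000).round().tolist())
    # things 8..30 mm high near bay (rails)
    S=(X[...,:2]-bay)@np.c_[ex,ey]
    for lab,sel in(("stop",(np.abs(S[...,1])<.05)&(S[...,0]>.03)&(S[...,0]<.08)&(X[...,2]>.012)&(X[...,2]<.03)),("outer rail",(S[...,0]>-.04)&(S[...,0]<.045)&(np.abs(S[...,1]+.08)<.02)&(X[...,2]>.008)&(X[...,2]<.02))):
        p=S[sel];print(" ",lab,len(p),np.median(p,0).round(4) if len(p) else "", np.polyfit(p[:,1],p[:,0],1).round(3) if lab=="stop" and len(p)>5 else "")
    sel=(np.abs(S[...,0]+.14)<.11)&(np.abs(S[...,1])<.1)&(X[...,2]>.034)&(X[...,2]<.055)
    p=S[sel];print("  tray rim in bay frame",len(p),np.percentile(p,[2,50,98],axis=0).round(3).tolist())
E
```

```text
yaw 8.256119261323352 O [0.66182293 0.02097583] bay [ 0.6892502  -0.16804466] padlen 0.1928991964731839
top 1198 ((529.421142578125, -184.37939453125), (102.54824829101562, 144.63958740234375), 8.093409538269043)
 corners px [[342, 214], [303, 217], [305, 245], [344, 241]] @42 [[585.0, -249.0], [570.0, -113.0], [472.0, -121.0], [490.0, -256.0]] @0 [[594.0, -255.0], [578.0, -115.0], [478.0, -124.0], [496.0, -262.0]]
  stop 51 [0.0512 0.0024] [-0.012  0.051]
  outer rail 39 [ 0.0035 -0.0777] 
  tray rim in bay frame 146 [[-0.208, -0.067], [-0.16, -0.001], [-0.107, 0.077]]
scene 1450 ((544.425537109375, -179.6572265625), (120.86856842041016, 152.85684204101562), 7.986617088317871)
 corners px [[217, 171], [207, 202], [249, 213], [242, 201], [246, 194], [256, 196], [258, 182]] @42 [[497.0, -262.0], [612.0, -231.0], [590.0, -97.0], [562.0, -136.0], [534.0, -137.0], [527.0, -106.0], [477.0, -125.0]] @0 [[473.0, -281.0], [592.0, -249.0], [569.0, -110.0], [540.0, -151.0], [511.0, -152.0], [503.0, -120.0], [453.0, -139.0]]
  stop 105 [0.054 0.001] [0.008 0.054]
  outer rail 56 [ 0.0071 -0.0789] 
  tray rim in bay frame 266 [[-0.208, -0.068], [-0.161, -0.003], [-0.103, 0.076]]
```

Everything agrees: pad heights are 148 and 67 mm, and the pad spacing of 193 mm matches the expected 194. The sorter yaw is 8.3°, and the tray is about 160 mm short and about 6 mm left of line. I'll push with both open fingers square to the bay, starting with the approach at height.

```bash
cat > rel.py <<'E'
from h import *
s=np.load("sorter.npz");o=bot.get_obs();p=o["tcp_pos"];e=p[:2]-s["bay"]
yaw=o["eef_rot"][2];tx=np.array([np.cos(yaw),np.sin(yaw)]);ty=np.array([tx[1],-tx[0]])
print("bay frame x,y mm",e@s["ex"]*1000,e@s["ey"]*1000,"z",p[2]*1000,"yaw-err deg",np.degrees(yaw-np.arctan2(s["ex"][1],s["ex"][0])),"F",o["contact_force"].round(1),"t",o["clock"])
E
python3 -m inch '[[[1,0,0,0,0.059],[1,0.268,-0.188,0,0],[1,0.268,-0.188,0,0],[1,0.268,-0.188,0,0],[1,0.268,-0.188,0,0],[1,0.268,-0.188,0,0],[1,0.268,-0.188,0,0],[1,0.268,-0.188,0,0],[1,0.268,-0.188,0,0],[1,0,0,0,0]]]'; python3 rel.py
```

```text
clock: 1.35
tcp_pos: [0.449, -0.2018, 0.2308]
eef_rot: [-3.141, 0.0, 0.147]
contact_force: [-0.3, -0.4, 0.8]
gripper_width: 0.0849
grip_force: 0.0
bay frame x,y mm -242.57747549602607 1.0896157822264796 z 230.7605575925104 yaw-err deg 0.1761567924270064 F [-0.3 -0.4  0.8] t 1.35
```

```bash
python3 -m inch '[[[1,0,0,0.28,0],[1,0,0,0.28,0],[1,0,0,0.28,0],[1,0,0,0.28,0],[1,0,0,0.24,0],[1,0,0,0.12,0],[1,0,0,0,0],[1,0,0,0,0]]]'; python3 rel.py
python3 - <<'E'
from h import *
im,d,P=snap("scene");im2,_,_=snap("wrist")
a=cv2.resize(im[120:320,150:350,::-1],(400,400),interpolation=cv2.INTER_CUBIC);b=cv2.resize(im2[...,::-1],(400,300))
c=np.zeros((400,800,3),np.uint8);c[:,:400]=a;c[:300,400:]=b;cv2.imwrite("pics/pre.png",c)
E
```

```text
clock: 2.35
tcp_pos: [0.4477, -0.2044, 0.0101]
eef_rot: [3.141, -0.001, 0.143]
contact_force: [-0.8, -0.4, -0.1]
gripper_width: 0.0856
grip_force: 0.0
bay frame x,y mm -244.2868623824913 -1.3165899219938313 z 10.101329585839238 yaw-err deg -0.06340245184200738 F [-0.8 -0.4 -0.1] t 2.35
```

View pics/pre.png

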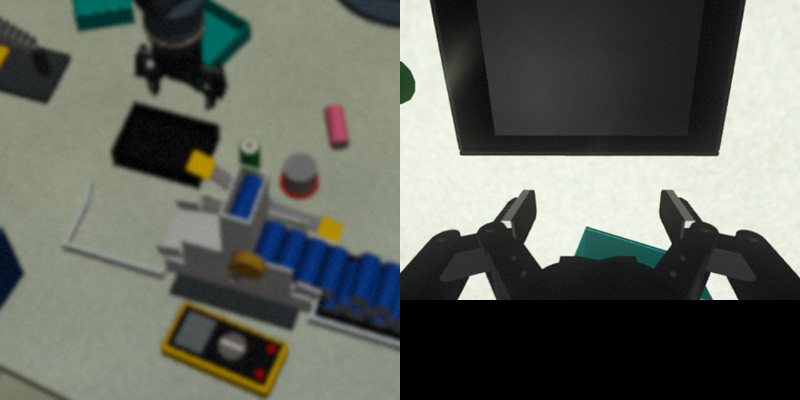

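The tray is square to the fingers and centred on them in the wrist view, with its front edge at about row 153. Now the push.

```bash
python3 -m inch '[[[1,0.08,0,0,0],[1,0.1,0,0,0],[1,0.1,0,0,0],[1,0.1,0,0,0],[1,0.1,0,0,0],[1,0.1,0,0,0],[1,0.1,0,0,0],[1,0.1,0,0,0],[1,0.1,0,0,0],[1,0.1,0,0,0]]]'; python3 rel.py
```

```text
clock: 3.7
tcp_pos: [0.5939, -0.1827, 0.0091]
eef_rot: [-3.142, 0.0, 0.144]
contact_force: [-1.9, -1.3, 0.0]
gripper_width: 0.0856
grip_force: 0.7
bay frame x,y mm -96.46513468079941 -0.8050569197754261 z 9.099476433340401 yaw-err deg -0.03233506121060096 F [-1.9 -1.3  0. ] t 3.7
```

```bash
python3 -m inch '[[[1,0.06,0,0,0],[1,0.05,0,0,0],[1,0.04,0,0,0],[1,0.03,0,0,0],[1,0.02,0,0,0],[1,0,0,0,0]]]'; python3 rel.py
python3 - <<'E'
from h import *
s=np.load("sorter.npz")
for n in("top","scene"):
    im,d,P=snap(n);X=cloud(d,P);S=(X[...,:2]-s["bay"])@np.c_[s["ex"],s["ey"]]
    m=(np.abs(S[...,0])<.09)&(np.abs(S[...,1])<.085)&(X[...,2]>.034)&(X[...,2]<.05)
    for a,b in((-.08,-.04),(-.04,0),(0,.04),(.04,.08)):
        p=S[m&(S[...,1]>a)&(S[...,1]<b)];print(n,a,len(p),np.percentile(p[:,0],[2,98]).round(4))
    if n=="scene":cv2.imwrite("pics/p1.png",cv2.resize(im[120:320,150:350,::-1],(600,600),interpolation=cv2.INTER_CUBIC))
E
```

```text
clock: 4.45
tcp_pos: [0.6229, -0.1786, 0.0094]
eef_rot: [3.142, -0.0, 0.143]
contact_force: [-0.2, 0.5, -0.6]
gripper_width: 0.0852
grip_force: 0.0
bay frame x,y mm -67.20686233798425 -0.9629994902023553 z 9.37722383194185 yaw-err deg -0.0362822862255283 F [-0.2  0.5 -0.6] t 4.45Traceback (most recent call last):
  File "<stdin>", line 7, in <module>
    return _quantile_unchecked(
        a, q, axis, out, overwrite_input, method, keepdims, weights)
    return _ureduce(a,
                    func=_quantile_ureduce_func,
    ...<5 lines>...
                    overwrite_input=overwrite_input,
                    method=method)
    r = func(a, **kwargs)
    result = _quantile(arr,
                       quantiles=q,
    ...<2 lines>...
                       out=out,
                       weights=wgt)
    slices_having_nans = np.isnan(arr[-1, ...])
                                  ~~~^^^^^^^^^
IndexError: index -1 is out of bounds for axis 0 with size 0
```

```bash
python3 -m inch '[[[1,0.01,0,0,0],[1,0.01,0,0,0],[1,0.01,0,0,0],[1,0.01,0,0,0],[1,0,0,0,0]]]'; python3 rel.py;  python3 -m inch '[[[1,0.01,0,0,0],[1,0.01,0,0,0],[1,0,0,0,0]]]'; python3 rel.py
```

```text
clock: 5.12
tcp_pos: [0.6288, -0.1778, 0.0093]
eef_rot: [3.142, -0.0, 0.144]
contact_force: [0.3, 0.4, 1.0]
gripper_width: 0.0852
grip_force: 0.0
bay frame x,y mm -61.17377569873582 -0.9387540084315242 z 9.31322798538469 yaw-err deg -0.03143158399561376 F [0.3 0.4 1. ] t 5.125
clock: 5.5
tcp_pos: [0.6304, -0.1774, 0.009]
eef_rot: [-3.141, 0.002, 0.143]
contact_force: [-9.5, -0.4, 4.6]
gripper_width: 0.0854
grip_force: 4.4
bay frame x,y mm -59.55964666033625 -0.8566685092050531 z 8.994515073365221 yaw-err deg -0.07064202089080632 F [-9.5 -0.4  4.6] t 5.5
```

Contact force rose to 9.5 N with the TCP at -59.6 mm, where the geometry puts the back stop (-61). One small extra nudge, then I'll back off, rise and look.

```bash
python3 -m inch '[[[1,0.006,0,0,0],[1,0,0,0,0]]]'; python3 rel.py;  python3 -m inch '[[[1,-0.03,0,0,0],[1,-0.1,0,0,0],[1,-0.15,0,0,0],[0,-0.1,0,-0.2,0],[0,0,0,-0.35,0],[0,0,0,-0.35,0],[0,0,0,-0.35,0],[0,0,0,-0.35,0],[0,0,0,0,0]]]' >/dev/null; python3 rel.py
python3 - <<'E'
from h import *
s=np.load("sorter.npz")
im,d,P=snap("scene");im2,d2,P2=snap("top");im3,d3,P3=snap("wrist")
for n,dd,PP in(("top",d2,P2),("scene",d,P)):
    X=cloud(dd,PP);S=(X[...,:2]-s["bay"])@np.c_[s["ex"],s["ey"]]
    m=(np.abs(S[...,0])<.09)&(np.abs(S[...,1])<.085)&(X[...,2]>.034)&(X[...,2]<.05)
    p=S[m];print(n,len(p),np.percentile(p,[2,98],axis=0).round(4) if len(p)>5 else "")
a=cv2.resize(im[150:300,150:350,::-1],(400,300),interpolation=cv2.INTER_CUBIC);b=cv2.resize(im3[...,::-1],(400,300));e=cv2.resize(im2[130:280,200:400,::-1],(400,300),interpolation=cv2.INTER_CUBIC)
c=np.zeros((600,800,3),np.uint8);c[:300,:400]=a;c[:300,400:]=b;c[300:,:400]=e;cv2.imwrite("pics/p2.png",c)
E
```

```text
clock: 5.75
tcp_pos: [0.6304, -0.1775, 0.0089]
eef_rot: [-3.141, 0.004, 0.143]
contact_force: [-14.1, -1.2, 7.1]
gripper_width: 0.085
grip_force: 7.4
bay frame x,y mm -59.55385384673872 -0.9169063996712845 z 8.902286680800113 yaw-err deg -0.08985264873166908 F [-14.1  -1.2   7.1] t 5.75
bay frame x,y mm -112.7729111678004 -1.6398654406240096 z 253.73001591542814 yaw-err deg -0.029192204798258174 F [ 0.9  0.1 -1.1] t 6.875
top 60 [[-0.0513 -0.0087]
 [ 0.0496  0.0843]]
scene 253 [[-0.0504 -0.0704]
 [ 0.051   0.0737]]
```

View pics/p2.png

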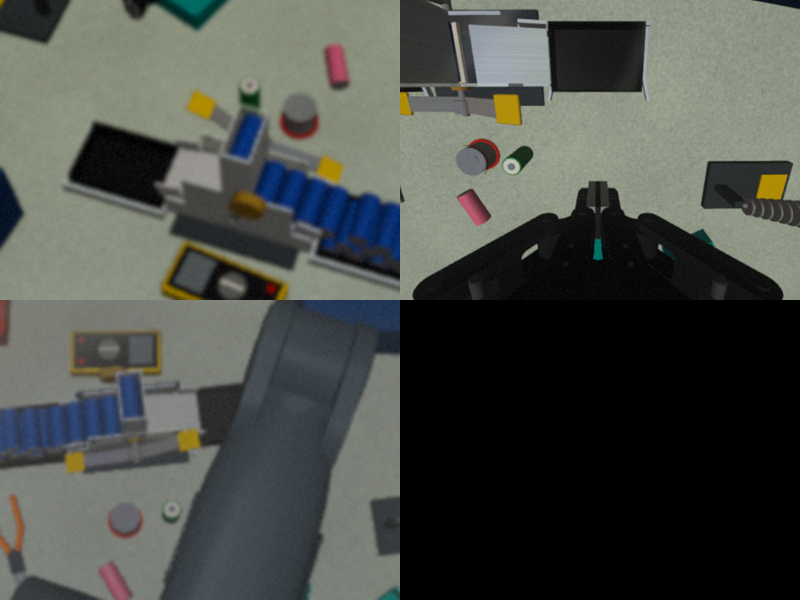

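The tray is home: its rim spans -50 to +51 mm in x of the bay frame and it sits square against the stop. The wrist view shows it at (597,57), level with the chute lip, with everything else undisturbed. Next, move above the raised pad with the fingers shut.

```bash
cat >> rel.py <<'E'
e=p[:2]-s["O"];print("sorter x,y",e@s["ex"]*1000,e@s["ey"]*1000,"w",o["gripper_width"])
E
python3 -m inch '[[[0,0.1,-0.24,0,0],[0,0.1,-0.24,0,0],[0,0.1,-0.24,0,0],[0,0,0,0.25,0],[0,0,0,0.25,0],[0,0,0,0,0],[0,0,0,0,0]]]' >/dev/null; python3 rel.py
python3 - <<'E'
from h import *
im3,d3,P3=snap("wrist");im,d,P=snap("scene")
c=np.zeros((420,800,3),np.uint8);c[:300,:400]=cv2.resize(im3[...,::-1],(400,300));c[:300,400:]=cv2.resize(im[160:280,190:350,::-1],(400,300),interpolation=cv2.INTER_CUBIC);cv2.imwrite("pics/p3.png",c)
E
```

```text
bay frame x,y mm -69.29034858925095 106.94746730045415 z 175.24246565862447 yaw-err deg -0.04635675193219112 F [ 0.5 -0.3 -0.1] t 7.9
sorter x,y -69.29034858925094 -84.05253269954586 w 0.0004085633465455388
```

View pics/p3.png

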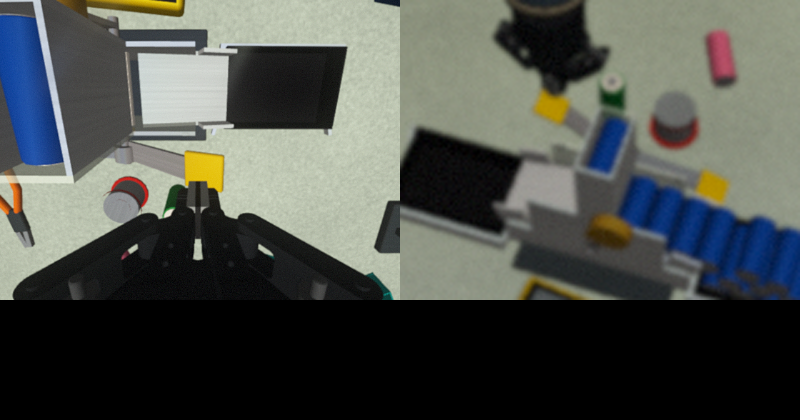

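The wrist view shows the shut tips at (197,185) directly over the pad at (204,170), about 5 mm left of its centre. The linkage is clear of the magazine. I'll press along the pad's arc.

```bash
python3 -m inch '[[[0,0.01,0.025,0.13,0],[0,0,0.03,0.1,0],[0,0,0.04,0.1,0],[0,0,0.03,0.1,0],[0,0,0,0,0]]]'; python3 rel.py; python3 -m inch '[[[0,0,0.01,0.06,0],[0,0,0.01,0.06,0],[0,0,0,0.06,0],[0,0,0,0,0],[0,0,0,0,0],[0,0,0,0,0]]]'; python3 rel.py
python3 - <<'E'
from h import *
im3,d3,P3=snap("wrist");im,d,P=snap("scene")
c=np.zeros((300,800,3),np.uint8);c[:,:400]=cv2.resize(im3[...,::-1],(400,300));c[:,400:]=cv2.resize(im[160:280,190:350,::-1],(400,300),interpolation=cv2.INTER_CUBIC);cv2.imwrite("pics/p4.png",c)
E
```

```text
clock: 8.62
tcp_pos: [0.6085, -0.0907, 0.1085]
eef_rot: [-3.141, 0.002, 0.143]
contact_force: [0.3, -0.0, 0.6]
gripper_width: -0.0001
grip_force: 0.0
bay frame x,y mm -68.7710170769601 88.16050400860064 z 108.48665778167825 yaw-err deg -0.06755254430427893 F [ 0.3 -0.   0.6] t 8.625
sorter x,y -68.77101707696009 -102.8394959913994 w -0.00012160297498547639
clock: 9.38
tcp_pos: [0.61, -0.0934, 0.0832]
eef_rot: [3.141, -0.0, 0.143]
contact_force: [-0.9, 0.3, 0.5]
gripper_width: 0.0002
grip_force: 0.0
bay frame x,y mm -67.75505037562678 85.2856952717246 z 83.15978576155615 yaw-err deg -0.03593414343526177 F [-0.9  0.3  0.5] t 9.375
sorter x,y -67.75505037562677 -105.71430472827541 w 0.00020828079553070853
```

View pics/p4.png

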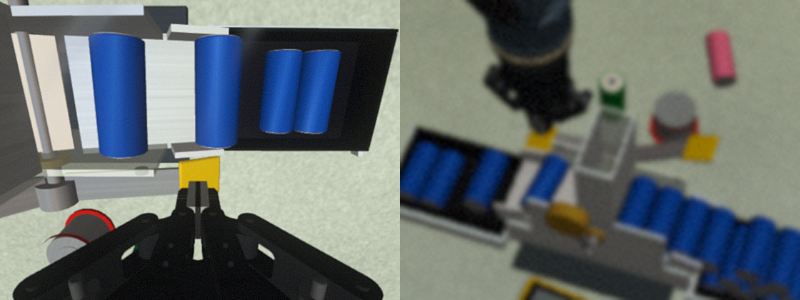

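The gate went over: two cells are in the tray at (280,90) and (317,90), two are still rolling at (217,90) and (118,95), and the magazine is empty. I'll wait, then press lightly to the stop, rise clear and check.

```bash
python3 -m inch '[[[0,0,0,0,0],[0,0,0,0,0],[0,0,0,0,0],[0,0,0,0,0],[0,0,0.005,0.03,0],[0,0,0,0.03,0],[0,0,0,0.02,0],[0,0,0,0,0]]]'; python3 rel.py; python3 -m inch '[[[0,0,0,-0.1,0],[0,0,0,-0.25,0],[0,-0.1,0,-0.35,0],[0,-0.2,0,-0.35,0],[0,-0.2,0,-0.2,0],[0,0,0,0,0],[0,0,0,0,0],[0,0,0,0,0],[0,0,0,0,0]]]' >/dev/null; python3 rel.py
python3 - <<'E'
from h import *
s=np.load("sorter.npz")
im3,d3,P3=snap("wrist");im,d,P=snap("scene")
X=cloud(d,P);S=(X[...,:2]-s["bay"])@np.c_[s["ex"],s["ey"]]
m=(np.abs(S[...,0])<.09)&(np.abs(S[...,1])<.085)&(X[...,2]>.036)&(X[...,2]<.05)
print("rim",np.percentile(S[m],[2,98],axis=0).round(4))
y=cv2.inRange(cv2.cvtColor(im,cv2.COLOR_RGB2HSV),(18,140,90),(32,255,255));y[:150]=0
N,L,T,C=cv2.connectedComponentsWithStats(y)
for i in range(1,N):
    if T[i,4]>40:
        q=np.median(X[L==i],0);print(C[i].round(),(q[:2]-s["O"])@np.c_[s["ex"],s["ey"]],q[2])
c=np.zeros((300,800,3),np.uint8);c[:,:400]=cv2.resize(im3[...,::-1],(400,300));c[:,400:]=cv2.resize(im[150:300,170:370,::-1],(400,300),interpolation=cv2.INTER_CUBIC);cv2.imwrite("pics/p5.png",c)
E
```

```text
clock: 10.48
tcp_pos: [0.6098, -0.0941, 0.0706]
eef_rot: [-3.142, 0.0, 0.143]
contact_force: [0.4, 0.5, -0.1]
gripper_width: -0.0001
grip_force: 0.1
bay frame x,y mm -68.01965673955746 84.58915255316099 z 70.63785299663543 yaw-err deg -0.03603752656584574 F [ 0.4  0.5 -0.1] t 10.475
sorter x,y -68.01965673955743 -106.41084744683903 w -7.086616315056074e-05
bay frame x,y mm -142.91008170719735 84.79488656021289 z 257.4258143050683 yaw-err deg -0.023421190775630246 F [-0.2  0.2  0.8] t 11.6
sorter x,y -142.91008170719732 -106.20511343978713 w 0.0003307747016955948
rim [[-0.0513 -0.0762]
 [ 0.0507  0.067 ]]
[143. 152.] [-0.21099479 -0.52349186] 0.02047051349665109
[246. 215.] [-0.06398585 -0.10426677] 0.07041937734295076
[310. 219.] [-0.06348908  0.08613365] 0.15053927643026532
[258. 245.] [ 0.06222273 -0.01798108] 0.16234707902355625
[264. 299.] [0.171767  0.0277993] 0.033212372600348046
[376. 376.] [0.25629505 0.36296876] 0.004357977765854031
```

View pics/p5.png

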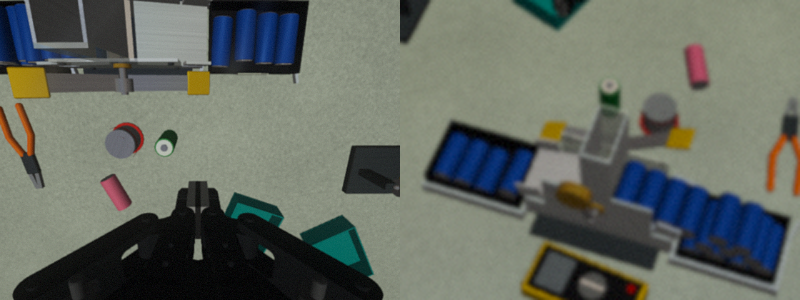

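All four cells lie in the tray, at wrist pixels (222,40) to (287,38). The right pad is down at z = 70 mm and the left pad is up at 150 mm. The tray is still home, the held cells are in place, and the robot is clear of everything.

```bash
python3 -c "
from bench import bot
print(bot.job_done())"
```

```text
the job is handed in; nothing more can be done
None
```

The tray is home against its back stop, the gate is fully over to the right, all four waiting cells are in the tray, and the job was handed in about 12 s into the 50 s limit.

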